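# Lower the ratchet work support and lock it down

## Robot

A 6-joint arm with a two-finger parallel gripper is mounted at the origin on a cart in front of the work surface, level with it; the furniture and walls round the work are solid. World frame = base frame: x ahead of the robot, y to its left, z up, the work surface at z = 0. Lengths are in m, angles in rad, forces in N, time in s.
With the tool pointing down it reaches from about 0.25 to 0.775 m from the base axis. Payload 4 kg.
Tool frame: the origin (TCP) lies at the centre of the arm's flange, where the gripper is bolted on; the fingertips stand 199 mm ahead of it and the grasp point (between the pads) lies 180 mm ahead of it (robot.tcp_to_tips is the distance from the TCP to the fingertips, in m); z points along the fingers, y is the line along which they close (so a half turn about z gives the same grasp; the last joint's range is limited). The gripper opens to 94 mm and grips with 3 to 60 N. Pads are 16 mm wide; open, the fingers measure 119 mm over their backs; the gripper's body (75 mm by 177 mm) begins 78 mm behind the grasp point.
Start: joints at [1.146, 0.087, 1.371, -0, 1.684, -0.103], TCP at [0.174, 0.522, 0.405] pointing down, gripper open.
Joint ranges: [-3.1, 3.1], [-0.76, 2.03], [0.27, 2.55], [-1.08, 4.22], [0.17, 2.65], [-2.57, 2.57]. Speed limits (rad/s): [2.79, 2.79, 3.14, 3.14, 3.14, 3.14].

## Interface

Orientations are given as [roll, pitch, yaw] about the fixed x, y, z axes, in that order (R = Rz(yaw) Ry(pitch) Rx(roll)).
In Python, from bench import telemetry, snapshot, ticket, robot gives the robot as it stands.
- The arm moves only by the tool apply_moves, never from a script. Its argument "moves" is a list that holds one entry, the list of rows, each a list of 5 numbers: the shift along the tool's x, y, z in units of 50 mm (1.0 is 50 mm), then the turn about the tool's z in units of 10 degrees (1.0 is 10 degrees), then the closure, from 0 (fully open) to 1 (shut). A call has 1 to 10 rows; each row is the pose to reach, as a shift and turn from the pose commanded when the call began, along the tool's axes at that moment; what a row does not reach only later rows make up. A row lasts 1/8 s, in which the tool goes at most 62.5 mm and 10.7 degrees, less where a joint would pass 70% of its speed; a pose out of reach is approached as far as the arm can. A call with a gripper value outside its range is refused whole. The fingers move at their own pace and stop on an object; the grip force is fixed at half the most. Time passes only in rows, so rows that repeat a pose let the fingers close. It gives the time, the measured TCP pose, the force, the opening and the grip force at its end, in the units of the state.
- telemetry.get_obs(): the state, without advancing time (a new reading comes with each control period).
- snapshot(name): name is "scene" or "top" or "wrist"; returns a dict with "image" (420x560x3 uint8, red, green, blue), "fovy" (degrees; the focal length in pixels is half the picture's height over the tangent of half this angle, whatever the lens; pixels are square), "cx", "cy" (the principal point, pixels), "R" (3x3) and "t" (3): a world point X has camera coordinates R X + t. Camera axes: x right, y down, z forward; pixel columns grow to the right and rows downward; lengths in m; the calibration is good to about 2 mm. A picture is of the moment at which its call begins. There is no depth.
- ticket.close_job(): hands the job in; it is judged then, once.
The state is a dict: "time": time; "joint_positions": joint angles; "qvel": joint speeds; "joint_torque": joint torques, N m; "tool_pos": TCP position; "ee_rot": TCP orientation; "wrist_force": force on the tool from outside, world axes, zero at the start; "wrist_torque": the same for the moment, N m; "width": finger opening in m; "finger_force": force on a finger pad.
Only numpy, scipy, OpenCV 4.12 (cv2) and the standard library are available. Lean on these libraries where they do the work, as an engineer would, in place of code of your own. Each camera call takes 0.05 s, during which the arm holds its last target. There are 200 camera calls.

## Task

Lower the ratchet work support on the bench and lock it down: press down the tail of its rocker pawl until the pawl stands clear of the teeth, push the raised arm down all the way onto its stop, then press the pawl's nose end down again so that it sits fully between the teeth. Only push: the arm must not be lifted above where it stood, and the loose tools and parts round about stay where they lie.

Things in the scene. Friction and masses are not known exactly. Their poses are not given: they have to be found in the camera images.
- work_support: fixed grey ratchet work support, base plate 330 x 100 x 12 mm (x = -135 to +195 mm). Origin on the bench surface straight below the arm's pivot; x axis level, from the pawl's tail to the arm's free end; y along the pivots; z up. All its parts lie along its x axis at y = 0: pawl tail at x = -113 mm, pawl nose at -3 mm, arm rest on the +x side. Two upright cheeks, 52 mm over the outsides
- pivot_axis (a point): axis of the arm's hinge, 75 mm above the bench, half-way between the cheeks; the toothed steel disc (66 mm radius over the teeth) turns about it with the arm
- rest_face (a point): centre of the top face of the rubber-faced rest at the arm's free end, where the arm is pushed down: 50 mm along the arm by 54 mm wide, 182 mm from pivot_axis along the arm and 23 mm above its centre line. At the start about 210 mm above the bench (arm sloping up 40 degrees); fully down 98 mm, face level. It swings in an upright arc about pivot_axis
- support_arm (a joint): arm angle, rad, grows as the arm goes down: 0 +- 0.035 at the start, 0.70 fully down on its stop (arm level). Stiff hinge: the arm stays where it is left; 2 to 5 N at the rest push it down. With the pawl in the teeth it moves only about 0.06 rad either way. Teeth are 0.233 rad apart; fully down, a tooth space lies under the nose
- pawl (a joint): angle of the rocker pawl, rad: 0 = nose fully down between the teeth (start), 0.30 = tail fully down on its stop, nose lifted; the nose clears the teeth from about 0.17. Stiff pivot: the pawl stays where it is left; 3 to 4 N on either end move it
- pawl_tail (a point): centre of the top face of the ribbed thumb plate at the pawl's tail, 34 mm along the support's x by 38 mm wide, 160 mm above the bench while the pawl is in the teeth; pressed down about 15 mm, to its stop, it frees the pawl. The pawl's pivot lies 48 mm from it towards +x, 125 mm above the bench
- pawl_nose (a point): centre of the top face of the matching ribbed plate over the pawl's nose, 34 x 38 mm, 160 mm above the bench with the pawl in the teeth and about 17 mm higher with the pawl free; pressing it down puts the pawl back in. The pawl's pivot lies 62 mm from it towards -x
- loose_nut: brown hexagon nut, 30 x 34 x 16 mm, beside the work support; to be left alone; origin at the centre of its underside
- loose_bolt: grey hexagon bolt, 81 mm long, lying beside the work support; to be left alone; origin at the centre of its underside
- offcut: flat pale offcut, 30 x 120 x 8 mm, lying beside the work support; to be left alone; origin at the centre of its underside
- tape: black tape roll, 92 mm across, 19 mm high; to be left alone; origin at the centre of its underside
- comb_spanner: combination spanner, 190 mm long, lying flat; to be left alone; origin at the centre of its underside
- green_driver: screwdriver with a green handle, 180 mm long; to be left alone; origin at the centre of its underside

How it is judged:
On the way, in this order (a step that is already met when the one before it is completed fails the run):
1. the pawl is pressed clear of the teeth while the arm is still up (value of joint pawl above 0.19 rad and value of joint support_arm below 0.12 rad), for 0.2 s.
2. with the pawl still clear, the arm is pushed down onto its stop (value of joint support_arm above 0.655 rad and value of joint pawl above 0.14 rad), for 0.2 s.
At the end, for the whole second after the job is handed in: The arm is down on its stop (joint above 0.655 of 0.70 rad) and at rest, and the pawl is back between the teeth (joint below 0.05 rad) (value of joint support_arm above 0.655 rad and value of joint pawl below 0.05 rad and angular speed of support_arm below 0.05 rad/s); the robot touches nothing.
It fails at once if the arm is lifted (joint below -0.12 rad) (value of joint support_arm below -0.12 rad).
It fails at once if a loose thing round about is moved by more than 30 mm (distance of any of loose_nut, loose_bolt, offcut, tape, comb_spanner, green_driver from where it was at the start of the episode above 0.03 m).
It also fails if it takes over 54 s, if anything falls off the work surface, if the arm or the gripper's body presses on something with over 40 N, if the wrist force passes 120 N, or if a joint passes its speed limit or range.

## Working session

There is one attempt and no reset: what is moved stays moved. The work goes in short steps, Python scripts to look and compute and a tool call to move; the robot and the scene stay as the last step left them, time stands still between calls to the robot, and variables do not carry over. Pictures are saved under pics/ and viewed, at most 10 in all, crops included, and the job is handed in when it is done.

Besides the shell and the picture viewer there is one more tool, called after ">>>" as name([rows], argument=value, ...), one row to a line, values as JSON. apply_moves: Moves the arm, as the interface text tells. Its arguments: {"type":"object","properties":{"moves":{"type":"array","items":{"type":"array","items":{"type":"array","items":{"type":"number"}}}}},"required":["moves"]}

```bash
mkdir -p pics; cat > h.py <<'E'
import numpy as np,cv2
from bench import telemetry,snapshot,ticket,robot
def K(s):
    h,w=s["image"].shape[:2];f=h/2/np.tan(np.radians(s["fovy"])/2);return f,s["cx"],s["cy"]
def ray(s,u,v,z):
    f,cx,cy=K(s);R=np.array(s["R"]);t=np.array(s["t"]);c=-R.T@t
    d=R.T@np.array([(u-cx)/f,(v-cy)/f,1]);return c+d*(z-c[2])/d[2]
def proj(s,X):
    f,cx,cy=K(s);p=np.array(s["R"])@X+np.array(s["t"]);return np.array([f*p[0]/p[2]+cx,f*p[1]/p[2]+cy])
E
python3 - <<'E'
from h import *
import pickle
for n in("scene","top"):
    s=snapshot(n);pickle.dump(s,open(n+".pkl","wb"))
    cv2.imwrite(f"pics/{n}0.png",cv2.resize(s["image"][:,:,::-1],(784,588)))
    print(n,s["fovy"],-np.array(s["R"]).T@s["t"])
o=telemetry.get_obs();print(o)
E
```

```text
scene 54.780590317377055 [-0.0170069  -0.51476741  0.93645828]
top 44.554573282283414 [ 0.17838289 -0.0179489   1.8405468 ]
{'time': 0.1, 'joint_positions': array([ 1.14589365e+00,  8.78506799e-02,  1.37210619e+00,  2.42867942e-05,
        1.68358909e+00, -1.03097716e-01]), 'qvel': array([-7.13846611e-04,  1.49724590e-04, -3.02490542e-03, -1.84132563e-05,
       -1.28323825e-03,  2.84840474e-04]), 'joint_torque': array([ 2.25839314e-03, -3.41247761e+01, -3.03303766e+01,  7.19900848e-02,
        3.03477456e-02, -8.35756646e-05]), 'tool_pos': array([0.17390827, 0.52166679, 0.40363591]), 'ee_rot': array([-3.13965221e+00, -2.25033970e-04,  2.81979018e+00]), 'wrist_force': array([ 0.76452958,  1.05301243, -0.48982239]), 'wrist_torque': array([-0.03442401, -0.02267131, -0.04737288]), 'finger_force': 0.0, 'width': 0.0940572910097665}
```

View pics/scene0.png

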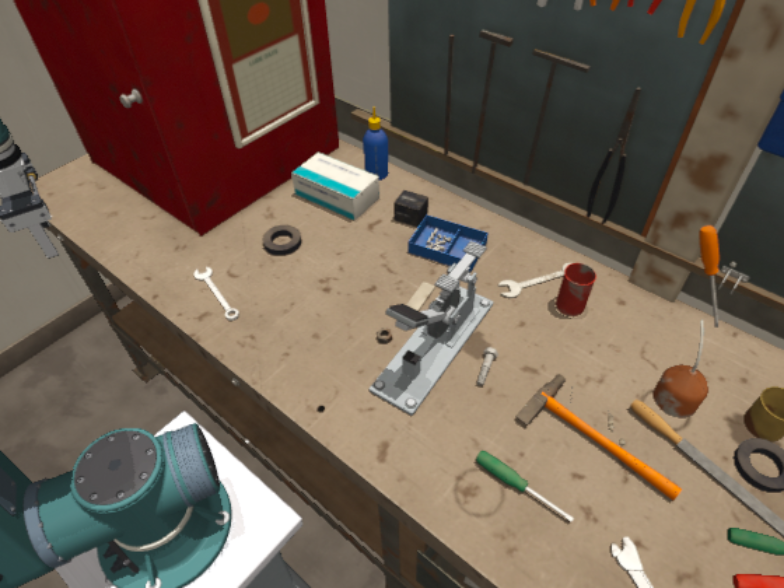

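View pics/top0.png

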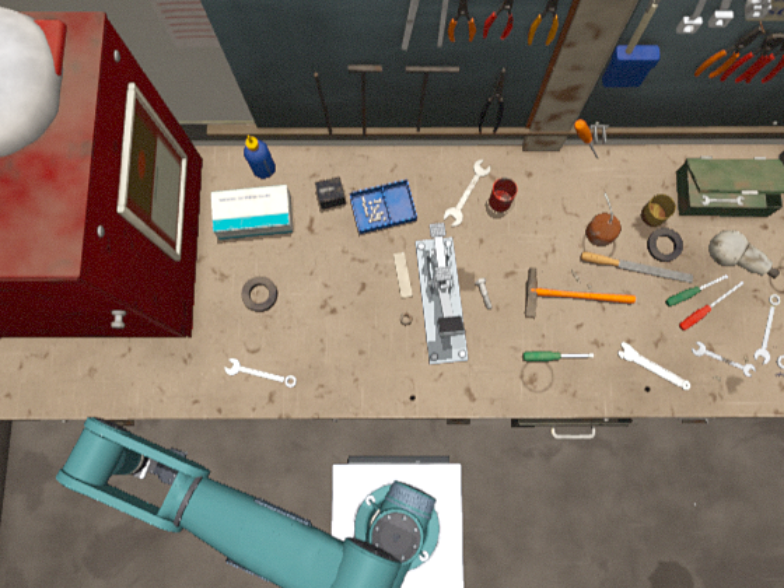

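The support stands at (440,300) in the top view, with its tail end towards the robot. In the scene view it is at (435,340). I'll zoom in on both.

```bash
python3 - <<'E'
from h import *
import pickle
a=pickle.load(open("top.pkl","rb"))["image"][150:270,280:360,::-1]
b=pickle.load(open("scene.pkl","rb"))["image"][160:300,255:365,::-1]
print(a.shape,b.shape)
a=cv2.resize(a,None,fx=4.5,fy=4.5,interpolation=cv2.INTER_CUBIC);b=cv2.resize(b,None,fx=3.857142,fy=3.857142,interpolation=cv2.INTER_CUBIC)
cv2.imwrite("pics/crop.png",np.hstack([a,b[:540]]))
s=pickle.load(open("top.pkl","rb"))
# base plate corner estimates (784 scale)
for u,v in [(429,363),(467,360),(416,241),(453,237)]:
    print(ray(s,u/1.4,v/1.4,0.012))
E
```

```text
(120, 80, 3) (140, 110, 3)
[ 0.40397565 -0.08717119  0.012     ]
[ 0.41127332 -0.18446514  0.012     ]
[ 0.72882155 -0.05661978  0.012     ]
[ 0.73949306 -0.15502458  0.012     ]
```

View pics/crop.png

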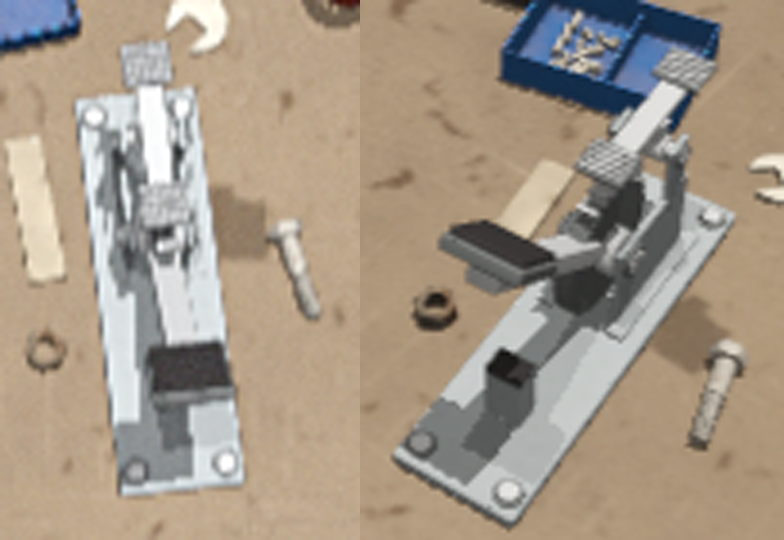

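The near dark pad in the left crop, at about (190,368), is the rest. The ribbed plates are the nose at (165,203) and the tail at (147,63). So the support's +x points back towards the robot.

```bash
python3 - <<'E'
from h import *
import pickle
s=pickle.load(open("top.pkl","rb"));c=pickle.load(open("scene.pkl","rb"))
g=lambda x,y:(280+x/4.5,150+y/4.5)
T=ray(s,*g(147,63),.16);N=ray(s,*g(165,203),.16);A=ray(s,*g(190,368),.21)
print("tail",T,"nose",N,"rest",A,np.linalg.norm(T-N))
k=3.857142
h=lambda x,y:(255+(x-360)/k,160+y/k)
print("scene",ray(c,*h(685,70),.16),ray(c,*h(610,161),.16),ray(c,*h(500,248),.21))
near=np.array([.4076,-.1358]);far=np.array([.7342,-.1058])
d=(near-far)/np.linalg.norm(near-far)
o=(near+far)/2-d*.030
print("d",d,"yaw",np.arctan2(d[1],d[0])%(2*np.pi),"o",o)
for n,x in(("tail",-.113),("nose",-.003),("rest",.1246),("restdown",.182)):print(n,o+d*x)
E
```

```text
tail [ 0.71311685 -0.10692687  0.16      ] nose [ 0.60314081 -0.11882156  0.16      ] rest [ 0.46839662 -0.13174161  0.21      ] 0.11061741914148955
scene [ 0.70845455 -0.10562086  0.16      ] [ 0.60180459 -0.11664689  0.16      ] [ 0.46138948 -0.13310268  0.21      ]
d [-0.9958078 -0.0914704] yaw 3.233191092935867 o [ 0.60077423 -0.11805589]
tail [ 0.71330051 -0.10771973]
nose [ 0.60376166 -0.11778148]
rest [ 0.47669658 -0.1294531 ]
restdown [ 0.41953722 -0.1347035 ]
```

>>> apply_moves([
  [[-0.7,-0.4,0,0,1],[-1.4,-0.9,0,0,1],[-2.3,-1.4,0,0,1],[-3.2,-1.9,0,0,1],[-4.1,-2.5,0,0,1],[-5.0,-3.0,0,0,1],[-5.9,-3.5,0,0,1],[-6.8,-4.1,0,0,1],[-7.7,-4.6,0,0,1],[-8.5,-5.1,0,0,1]],
])

```text
time: 1.35
tool_pos: [0.4974, 0.1439, 0.4041]
ee_rot: [-3.141, -0.001, 2.819]
wrist_force: [0.8, 0.2, 0.0]
width: 0.0007
finger_force: 0.0
```

>>> apply_moves([
  [[-0.7,-0.4,0,-0.5,1],[-1.5,-0.9,0,-1.0,1],[-2.3,-1.4,0,-1.5,1],[-3.1,-1.9,0,-2.0,1],[-3.9,-2.4,0,-2.4,1],[-4.7,-2.8,0,-2.4,1],[-5.3,-3.2,0,-2.4,1],[-5.66,-3.4,0,-2.4,1],[-5.66,-3.4,0,-2.4,1]],
])

```text
time: 2.48
tool_pos: [0.7118, -0.1067, 0.4026]
ee_rot: [3.141, -0.003, -3.046]
wrist_force: [0.1, 0.6, 0.4]
width: 0.0004
finger_force: 0.0
```

```bash
python3 - <<'E'
from h import *
s=snapshot("top");c=snapshot("scene");w=snapshot("wrist")
a=cv2.resize(s["image"][120:270,260:380,::-1],(320,400));b=cv2.resize(c["image"][100:300,240:400,::-1],(320,400))
w=cv2.resize(w["image"][:,:,::-1],None,fx=.25,fy=.25)
b2=np.zeros((400,140,3),np.uint8);b2[:105]=w
cv2.imwrite("pics/c2.png",np.hstack([a,b,b2]));print(telemetry.get_obs()["joint_positions"])
E
```

```text
[-2.24952533e-01  4.78056081e-01  8.84756005e-01  4.74412952e-04
  1.77967001e+00 -1.89350476e+00]
```

View pics/c2.png

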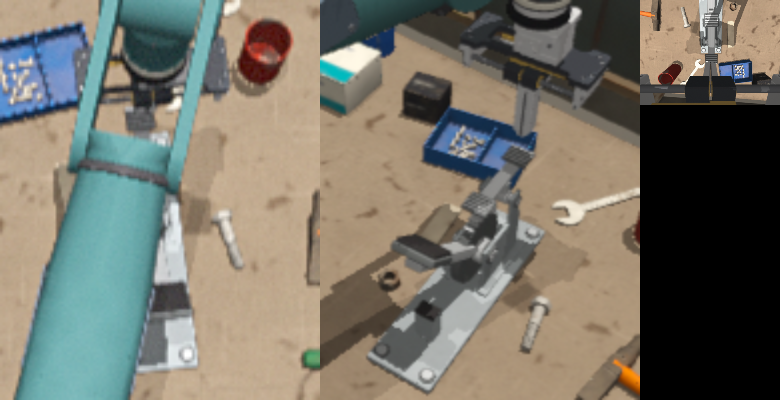

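The closed fingertips stand over the tail plate, at about (520,140) in the middle panel. Now I'll press down.

>>> apply_moves([
  [[0,0,0.3,0,1],[0,0,0.6,0,1],[0,0,0.8,0,1],[0,0,0.9,0,1],[0,0,1.0,0,1],[0,0,1.07,0,1],[0,0,1.11,0,1],[0,0,1.14,0,1],[0,0,1.14,0,1]],
])

```text
time: 3.75
tool_pos: [0.7126, -0.1045, 0.3523]
ee_rot: [-3.14, 0.013, -3.043]
wrist_force: [5.0, 2.1, 6.6]
width: 0.0007
finger_force: 3.8
```

>>> apply_moves([
  [[0,0,0.05,0,1],[0,0,0.1,0,1],[0,0,0.15,0,1],[0,0,0.2,0,1],[0,0,0.2,0,1]],
])

```text
time: 4.38
tool_pos: [0.7138, -0.1041, 0.3458]
ee_rot: [-3.139, 0.022, -3.043]
wrist_force: [9.1, 2.5, 12.0]
width: 0.0006
finger_force: 7.2
```

>>> apply_moves([
  [[0,0,0.04,0,1],[0,0,0.08,0,1],[0,0,0.12,0,1],[0,0,0.12,0,1]],
])

```text
time: 4.88
tool_pos: [0.7133, -0.1039, 0.3453]
ee_rot: [-3.137, 0.026, -3.043]
wrist_force: [4.6, 4.3, 24.3]
width: 0.0004
finger_force: 12.2
```

```bash
python3 - <<'E'
from h import *
c=snapshot("scene")
cv2.imwrite("pics/c3.png",cv2.resize(c["image"][160:300,255:365,::-1],(440,560),interpolation=cv2.INTER_CUBIC))
E
```

```text
(no output)
```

View pics/c3.png

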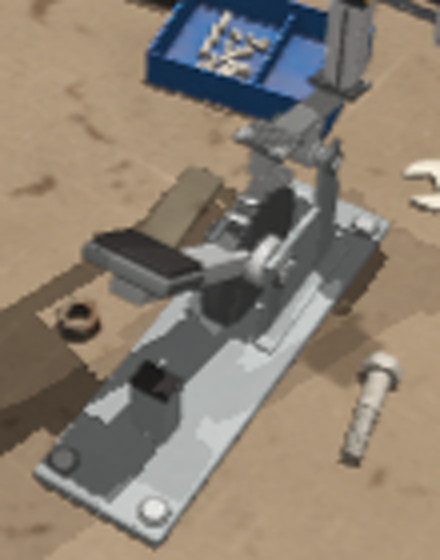

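The force jumped with no further motion, so the tail is on its stop. In the picture the nose plate at (270,135) has risen. Next I'll lift and move over the rest.

>>> apply_moves([
  [[0,0,-0.5,0,1],[0,0,-1.2,0,1],[0,0,-2.0,0,1],[0.4,0,-2.5,0,1],[1.3,0,-2.5,0,1],[2.3,0,-2.5,0,1],[3.3,0,-2.5,0,1],[4.3,0,-2.5,0,1],[4.8,0,-2.5,0,1],[4.8,0,-2.5,0,1]],
])

```text
time: 6.18
tool_pos: [0.471, -0.1287, 0.4577]
ee_rot: [-3.14, 0.002, -3.046]
wrist_force: [0.1, -0.0, -0.3]
width: 0.0006
finger_force: 0.0
```

```bash
python3 - <<'E'
from h import *
c=snapshot("scene")
cv2.imwrite("pics/c4.png",cv2.resize(c["image"][120:300,240:380,::-1],(440,566),interpolation=cv2.INTER_CUBIC))
E
```

```text
(no output)
```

View pics/c4.png

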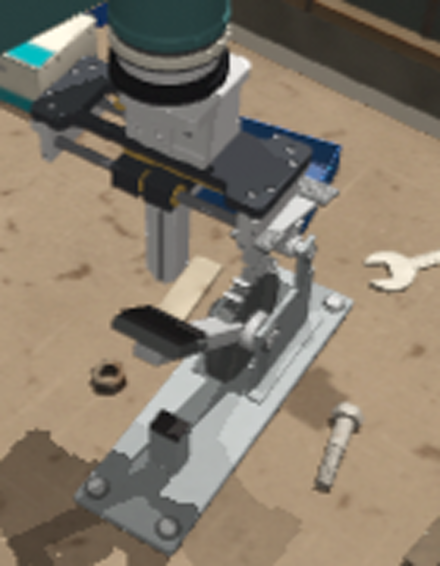

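>>> apply_moves([
  [[0,0,0.4,0,1],[0,0,0.7,0,1],[0,0,0.98,0,1],[0.1,0,1.1,0,1],[0.23,0,1.21,0,1],[0.33,0,1.33,0,1],[0.43,0,1.46,0,1],[0.52,0,1.59,0,1],[0.61,0,1.72,0,1],[0.69,0,1.86,0,1]],
])

```text
time: 7.48
tool_pos: [0.4377, -0.132, 0.3634]
ee_rot: [-3.141, 0.0, -3.045]
wrist_force: [3.9, 0.3, 2.8]
width: 0.0003
finger_force: 1.8
```

>>> apply_moves([
  [[0.08,0,0.14,0,1],[0.15,0,0.28,0,1],[0.21,0,0.43,0,1],[0.27,0,0.58,0,1],[0.32,0,0.73,0,1],[0.36,0,0.88,0,1],[0.4,0,1.04,0,1],[0.43,0,1.2,0,1],[0.46,0,1.35,0,1],[0.46,0,1.42,0,1]],
])

```text
time: 8.72
tool_pos: [0.4151, -0.1341, 0.2968]
ee_rot: [-3.141, 0.001, -3.044]
wrist_force: [-7.1, 4.5, 33.0]
width: 0.0001
finger_force: 16.6
```

>>> apply_moves([
  [[0,0,-0.05,0,1],[0,0,-0.05,0,1],[0,0,-0.05,0,1],[0,0,-0.6,0,1],[0,0,-1.5,0,1],[0,0,-2.4,0,1],[-0.7,-0.02,-2.6,0,1],[-1.6,-0.05,-2.6,0,1],[-2.6,-0.05,-2.6,0,1],[-3.4,-0.05,-2.6,0,1]],
])

```text
time: 9.98
tool_pos: [0.5855, -0.12, 0.4199]
ee_rot: [3.14, -0.007, -3.045]
wrist_force: [0.7, -0.5, 0.4]
width: 0.0005
finger_force: 0.0
```

>>> apply_moves([
  [[-0.3,0,0,0,1],[-0.38,0,0,0,1],[-0.38,0,0,0,1]],
])

```text
time: 10.35
tool_pos: [0.603, -0.1185, 0.4214]
ee_rot: [3.141, -0.003, -3.045]
wrist_force: [-1.2, 0.6, -0.4]
width: 0.0006
finger_force: 0.0
```

```bash
python3 - <<'E'
from h import *
c=snapshot("scene")
cv2.imwrite("pics/c5.png",cv2.resize(c["image"][120:300,240:380,::-1],(440,566),interpolation=cv2.INTER_CUBIC))
E
```

```text
(no output)
```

View pics/c5.png

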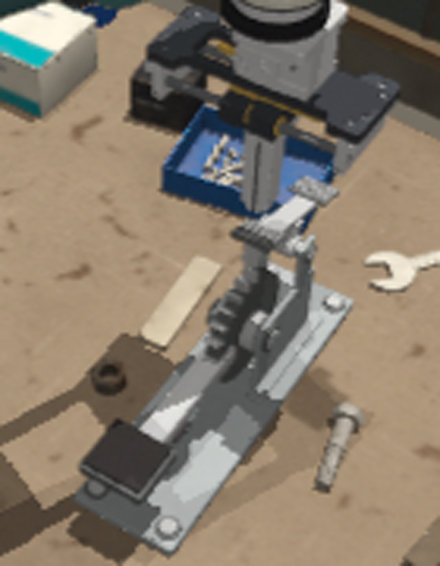

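The arm is level on its stop, with the rest at (130,460). The fingertips are above the raised nose plate at (262,235), so I'll press the nose.

>>> apply_moves([
  [[0,0,0.4,0,1],[0,0,0.75,0,1],[0,0,0.9,0,1],[0,0,1.0,0,1],[0,0,1.1,0,1],[0,0,1.2,0,1],[0,0,1.28,0,1],[0,0,1.36,0,1],[0,0,1.4,0,1],[0,0,1.4,0,1]],
])

```text
time: 11.65
tool_pos: [0.6024, -0.1183, 0.359]
ee_rot: [-3.139, 0.003, -3.045]
wrist_force: [-11.4, 0.8, 22.1]
width: 0.0003
finger_force: 10.9
```

>>> apply_moves([
  [[0,0,0.05,0,1],[0,0,0.1,0,1],[0,0,0.1,0,1]],
])

```text
time: 12.02
tool_pos: [0.6018, -0.1181, 0.3585]
ee_rot: [-3.138, 0.005, -3.045]
wrist_force: [-16.5, 2.6, 34.8]
width: 0.0003
finger_force: 17.3
```

>>> apply_moves([
  [[0,0,-0.3,0,1],[0,0,-0.8,0,1],[0,0,-1.6,0,1],[0,0,-2.4,0,1],[0,0,-2.8,0,1],[0,0,-2.8,0,1]],
])

```text
time: 12.78
tool_pos: [0.6039, -0.1182, 0.4887]
ee_rot: [-3.141, 0.004, -3.044]
wrist_force: [0.5, 0.8, -0.3]
width: 0.0005
finger_force: 0.0
```

```bash
python3 - <<'E'
from h import *
c=snapshot("scene")
cv2.imwrite("pics/c6.png",cv2.resize(c["image"][120:300,240:380,::-1],(440,566),interpolation=cv2.INTER_CUBIC))
E
```

```text
(no output)
```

View pics/c6.png

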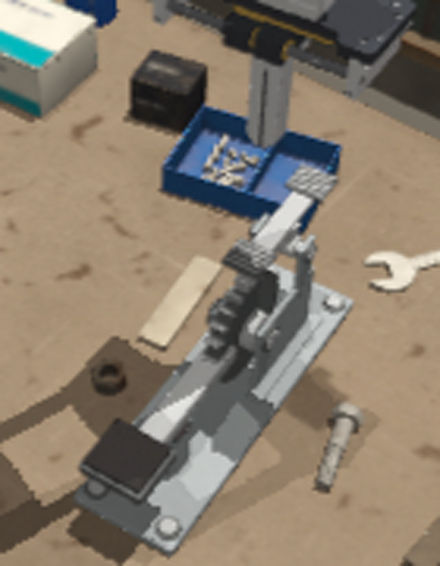

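The arm is down with the rest at (130,460). The pawl is seated, with the nose at (250,255) and the tail at (312,180), and the gripper is clear of everything.

```bash
python3 -c "
from bench import ticket
print(ticket.close_job())"
```

```text
the job is handed in; nothing more can be done
None
```

The job is handed in with no verdict returned: the support arm is down on its stop, the pawl is pressed back between the teeth (the nose stopped at its seated height), and no loose part in the close-up views had moved.

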